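Sweep worn feed rollers into the scrap tray

ROBOT

A 6-joint arm with a two-finger parallel gripper is mounted at the origin on the work surface. World frame = base frame: x ahead of the robot, y to its left, z up, the work surface at z = 0. Lengths are in m, angles in rad, forces in N, time in s.
With the tool pointing down it reaches from about 0.3 to 0.75 m from the base axis. Payload 8.5 kg.
Tool frame: the origin (TCP) lies on the centre line of the jaws, within the pads' length; the fingertips stand 22 mm ahead of it and the grasp point (between the pads) lies 3 mm ahead of it; z points along the fingers, y is the line along which they close (so a half turn about z gives the same grasp; the last joint's range is limited). The gripper opens to 88 mm and grips with 3 to 60 N. Pads are 18 mm wide; open, the fingers measure 123 mm over their backs; the gripper's body (75 mm by 187 mm) begins 45 mm behind the grasp point.
Start: joints at [-1.527, 0.381, 1.297, -0, 1.464, -0.215], TCP at [0.141, -0.532, 0.261] pointing down, gripper open.
Joint ranges: [-3.11, 3.11], [-0.89, 2.33], [0.22, 2.48], [-1.42, 4.56], [0.17, 2.85], [-2.88, 2.88]. Speed limits (rad/s): [2.39, 2.39, 3.14, 3.14, 3.14, 3.14].

INTERFACE

Orientations are given as a 3x3 rotation matrix whose columns are the frame's x, y, z axes.
In Python, from rig import monitor, snapshot, workorder, nets gives the robot as it stands.
- The arm moves only by the tool carry_out, never from a script. Its arguments are lists of equal length, an entry for each row: "dp": the shift along the tool's x, y, z in units of 50 mm (1.0 is 50 mm), a list of three; "rot": the turn, a rotation vector about the tool's x, y, z in degrees, a list of three; "grip": the opening in per cent of the stroke, from 0 (shut) to 100 (fully open). In form: {"dp": [[x, y, z], ...], "rot": [[ax, ay, az], ...], "grip": [grip, ...]}. A call has 1 to 5 rows; each row is the pose to reach, as a shift and turn from the pose commanded when the call began, along the tool's axes at that moment; what a row does not reach only later rows make up. A row lasts 1/8 s, in which the tool goes at most 62.5 mm and 10.7 degrees, less where a joint would pass 70% of its speed; a pose out of reach is approached as far as the arm can. A call with a gripper value outside its range is refused whole. The fingers move at their own pace and stop on an object; "newtons" is the grip in N (left out, the last holds). Time passes only in rows, so rows that repeat a pose let the fingers close. It gives the time, the measured TCP pose, the force, the opening and the grip force at its end, in the units of the state.
- monitor.get_state(): the state, without advancing time (a new reading comes with each control period).
- snapshot(name): name is "side" or "top" or "wrist"; returns a dict with "img" (480x640x3 uint8, red, green, blue), "depth" (480x640 float32, m along the optical axis (not along the pixel's ray), 0 where there is no reading), "fov_y" (degrees; the focal length in pixels is half the picture's height over the tangent of half this angle, whatever the lens; pixels are square), "cx", "cy" (the principal point, pixels), "xyz" and "attitude" of the camera in the world. Camera axes: x right, y up, looking along -z (the intrinsics and any distortion apply to the point x, -y, -z); pixel columns grow to the right and rows downward; lengths in m; the calibration is good to about 2 mm. The wrist camera is an equidistant fisheye: a pixel r from the principal point sees the ray r / f radians off the axis. A picture is of the moment at which its call begins.
- workorder.job_done(): hands the job in; it is judged then, once.
Trained networks look in a picture, given as the dict that the camera call returned (one of the last four; its "shot" number tells which), for a name from the list of things; names that differ only in an ending like _2 or _b are one class to them, and where a whole thing is asked for, a point or a joint stands for the part that bears it (a point fixed in the world has none). Each returns a list of dicts, best first, with "p" (0 to 1); they miss things now and then, are a little off and sometimes report something else, mostly with a low value. They report only what shows in the picture. A call takes as long as a camera call.
- nets.search_frame(picture, target): "extent" ([centre column, centre row, width, height] in pixels, round what is visible of it).
- nets.masks_of(picture, target): "mask" (480x640 bool, what is visible of it) and "extent" ([centre column, centre row, width, height] in pixels, round what is visible of it).
- nets.mark_of(picture, target): "position" ([row, column] in pixels: a listed point, or the origin of a listed thing).
The state is a dict: "clock": time; "joints": joint angles; "qvel": joint speeds; "joint_efforts": joint torques, N m; "position": TCP position; "ee_rot": TCP orientation; "force": force on the tool from outside, world axes, zero at the start; "wrist_torque": the same for the moment, N m; "finger_gap": finger opening in m; "grip_force": force on a finger pad.
Only numpy, scipy, OpenCV 4.12 (cv2) and the standard library are available. Lean on these libraries where they do the work, as an engineer would, in place of code of your own. Each camera call takes 0.05 s, during which the arm holds its last target. There are 200 camera calls.

TASK

Clear the bench after the collator service: sweep the three green feed rollers across the bench top with your fingertips, through the open mouth of the three-sided scrap tray, until each lies flat and wholly inside it. Only push them along the surface, never pick them up, and leave everything else on the bench where it is.

Things in the scene. Friction and masses are not known exactly. Their poses are not given: they have to be found in the camera images.
- roller_a: Worn feed roller: a green disc 40 mm across and 22 mm high with a grey hub and black bore drawn on its top, lying flat on the bench, loose, about 40 g; it slides when pushed. Origin at the centre of its underside, z up (bench top is z = 0). The three are identical.
- roller_b: Worn feed roller: a green disc 40 mm across and 22 mm high with a grey hub and black bore drawn on its top, lying flat on the bench, loose, about 40 g; it slides when pushed. Origin at the centre of its underside, z up (bench top is z = 0). The three are identical.
- roller_c: Worn feed roller: a green disc 40 mm across and 22 mm high with a grey hub and black bore drawn on its top, lying flat on the bench, loose, about 40 g; it slides when pushed. Origin at the centre of its underside, z up (bench top is z = 0). The three are identical.
- scrap_tray: Fixed scrap tray: silver aluminium fences 30 mm high, 8 mm thick, on three sides of a blue floor at bench level (no sill, things slide in). 156 mm deep (x) by 256 mm wide (y) outside; origin at the centre of its underside. +x points from the mouth to the back: mouth at x = -78 mm, back fence's inner face at x = 70, side fences' at y = +-120. The mouth faces roughly the robot's right (world -y).
- tin: Bystander: loose aluminium tin with a black lid, 45 mm across, 28 mm high, standing among the rollers. Origin at the centre of its underside.
- tape_roll: Bystander: loose cardboard-brown tape core, 84 mm across, 36 mm high, lying flat. Origin at the centre of its underside.
- bottle: Bystander: loose clear bottle with a white cap, 66 mm across, 170 mm high, upright. Origin at the centre of its underside.
- screwdriver: Bystander: loose screwdriver lying along its own x axis, about 200 mm long. Origin on its underside.
- knife: Bystander: loose red utility knife, closed, 145 mm long along its x, 26 mm wide, 16 mm high. Origin under the red handle's middle.
- carton: Bystander: blue carton with a yellow band, 110 x 170 x 50 mm high. Origin at the centre of its underside.
- hex_key: Bystander: loose L-shaped steel hex key, 90 mm by 30 mm, 6 mm thick. Origin on its underside on the long arm.

How it is judged:
By the outcome, as a careful person would: the job done as asked, in the order asked, and still so for the second after the job is handed in, with the robot touching nothing.
It also fails if it takes over 64 s, if anything falls off the work surface, if the arm or the gripper's body presses on something with over 40 N, if the wrist force passes 120 N, or if a joint passes its speed limit or range.

## Working session

There is one attempt and no reset: what is moved stays moved. The work goes in short steps, Python scripts to look and compute and a tool call to move; the robot and the scene stay as the last step left them, time stands still between calls to the robot, and variables do not carry over. Pictures are saved under pics/ and viewed, at most 10 in all, crops included, and the job is handed in when it is done.

Besides the shell and the picture viewer there is one more tool, called after "Call:" by a JSON object that holds its "name" and its "arguments". carry_out: Moves the arm, as the interface text tells. Its arguments: {"type":"object","properties":{"dp":{"type":"array","items":{"type":"array","items":{"type":"number"}}},"rot":{"type":"array","items":{"type":"array","items":{"type":"number"}}},"grip":{"type":"array","items":{"type":"number"}},"newtons":{"type":"number"}},"required":["dp","rot","grip"]}

```bash
mkdir -p pics; cat > h.py <<'E'
import numpy as np,cv2
from rig import monitor,snapshot,workorder,nets
def px2w(p,u,v,z=None):
    f=240/np.tan(np.radians(p['fov_y'])/2)
    R=np.array(p['attitude']);t=np.array(p['xyz'])
    d=R@np.array([(u-p['cx'])/f,-(v-p['cy'])/f,-1.0])
    if z is None: return t+d*p['depth'][int(v),int(u)]
    return t+d*(z-t[2])/d[2]
def save(p,n): cv2.imwrite('pics/'+n+'.png',p['img'][:,:,::-1])
E
python3 - <<'E'
from h import *
p=snapshot('top');save(p,'top1');s=snapshot('side');save(s,'side1')
print(p['xyz'],np.round(p['attitude'],3),p['fov_y'])
for n,h in dict(roller_a=.022,tin=.028,tape_roll=.036,bottle=.17,screwdriver=.02,knife=.016,carton=.05,hex_key=.006,scrap_tray=0).items():
  for r in nets.masks_of(p,n)[:4]:
    e=r['extent'];m=r['mask'];c=np.argwhere(m).mean(0)
    print(n,round(r['p'],2),np.round(e),np.round(px2w(p,c[1],c[0],h),3))
print(monitor.get_state()['ee_rot'],monitor.get_state()['clock'])
E
```

```text
[ 0.5141434  -0.02095214  0.94526228] [[ 0.019  0.999 -0.04 ]
 [-1.     0.019 -0.004]
 [-0.003  0.04   0.999]] 54.756741202782706
roller_a 0.86 [346. 290.  23.  23.] [ 0.456 -0.07   0.022]
roller_a 0.77 [370. 200.  23.  26.] [ 0.635 -0.117  0.022]
roller_a 0.54 [322. 243.  24.  20.] [ 0.548 -0.019  0.022]
tin 0.68 [382. 240.  25.  23.] [ 0.558 -0.14   0.028]
tape_roll 0.74 [376. 135.  45.  44.] [ 0.766 -0.122  0.036]
bottle 0.77 [488. 165.  58.  42.] [ 0.683 -0.296  0.17 ]
screwdriver 0.65 [270. 117.  92.  72.] [0.797 0.096 0.02 ]
screwdriver 0.61 [501. 305.  94.  44.] [ 0.419 -0.412  0.02 ]
screwdriver 0.17 [376. 135.  48.  46.] [ 0.771 -0.126  0.02 ]
knife 0.71 [503. 304.  96.  47.] [ 0.421 -0.408  0.016]
knife 0.59 [446. 226.  74.  18.] [ 0.586 -0.277  0.016]
knife 0.34 [487. 163.  55.  41.] [ 0.718 -0.351  0.016]
carton 0.71 [267. 120.  89.  70.] [0.786 0.093 0.05 ]
carton 0.71 [382. 240.  23.  18.] [ 0.558 -0.136  0.05 ]
hex_key 0.62 [198. 336.  45.  16.] [0.358 0.238 0.006]
scrap_tray 0.81 [209. 230.  90. 141.] [0.567 0.206 0.   ]
[[ 9.66696553e-01  2.55925329e-01 -2.85376707e-05]
 [ 2.55925330e-01 -9.66696545e-01  1.24569951e-04]
 [ 4.29333796e-06 -1.27724855e-04 -9.99999992e-01]] 0.55
```

View pics/top1.png

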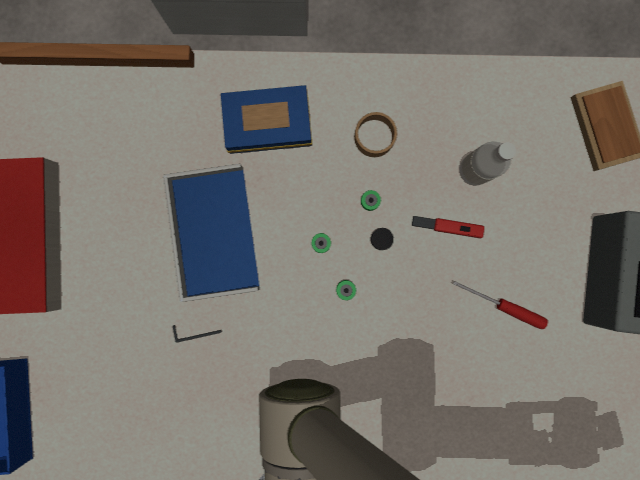

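The top view shows the tray at about (212,232) with its mouth to the right. The rollers are at (346,290), (371,200) and (321,243), and the tin is at (382,239). Next I'll fit the tray.

```bash
cat >> h.py <<'E'
from scipy.spatial.transform import Rotation as Ro
def yawR(deg):
    c,s=np.cos(np.radians(deg)),np.sin(np.radians(deg)); return np.array([[c,s,0],[s,-c,0],[0,0,-1.]])
def step(P,R,T,yaw):  # shift/turn from pose P,R to T,yaw in tool axes/units
    return np.round(R.T@(np.array(T)-P)/.05,2), np.round(Ro.from_matrix(R.T@yawR(yaw)).as_rotvec(degrees=True),1)
E
python3 - <<'E'
from h import *
p=snapshot('top')
c=p['img'][150:310,150:400];cv2.imwrite('pics/crop.png',cv2.resize(c[:,:,::-1],None,fx=3.2,fy=3.2,interpolation=cv2.INTER_CUBIC))
hsv=cv2.cvtColor(p['img'],cv2.COLOR_RGB2HSV)
m=cv2.inRange(hsv,(100,120,60),(125,255,255));m[:160]=0;m[310:]=0;m[:,:150]=0;m[:,280:]=0
r=cv2.minAreaRect(np.argwhere(m>0)[:,::-1].astype(np.float32));print(r)
for q in cv2.boxPoints(r): print(np.round(q),np.round(px2w(p,*q,0),4))
g=cv2.inRange(hsv,(45,80,60),(80,255,255));n,l,s,ce=cv2.connectedComponentsWithStats(g)
for i in range(1,n):
  if s[i,4]>40: print(s[i],np.round(px2w(p,*ce[i],.022),4))
E
```

```text
((214.6870574951172, 232.75244140625), (117.04801177978516, 72.06426239013672), 82.07308197021484)
[171. 180.] [0.6727 0.2918 0.    ]
[242. 170.] [0.696  0.1456 0.    ]
[258. 286.] [0.4591 0.1067 0.    ]
[187. 296.] [0.4362 0.2514 0.    ]
[361 190  20  21 198] [ 0.6354 -0.1153  0.022 ]
[312 233  19  20 183] [ 0.5483 -0.0186  0.022 ]
[336 280  20  20 198] [ 0.4562 -0.0693  0.022 ]
```

View pics/crop.png

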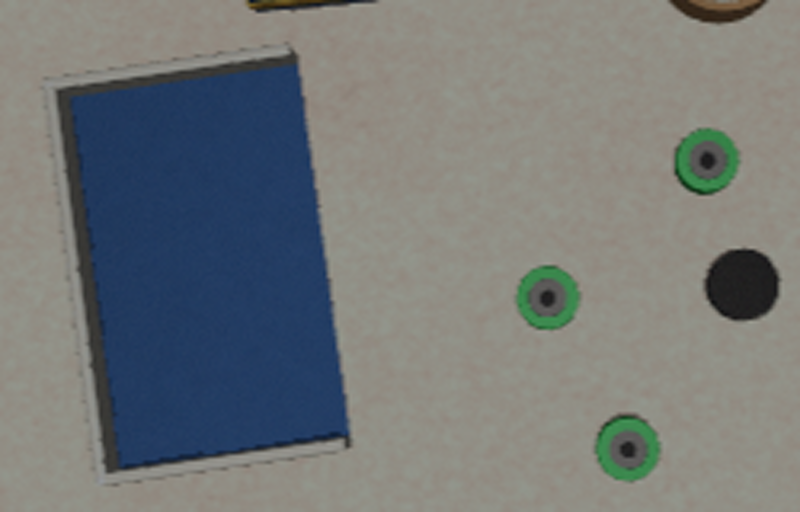

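The tray's inner corners fit the stated 240 x 148 mm. Its mouth centre is (0.578,0.126) and +x heads at yaw 99°. I'll push the middle roller first.

```bash
python3 - <<'E'
from h import *
s=monitor.get_state();P=np.array(s['position']);R=np.array(s['ee_rot'])
print(step(P,R,[.5452,-.0635,.13],86))
E
```

```text
(array([10.22, -6.98,  2.62]), array([ -0. ,  -0. , -71.2]))
```

Call:
{"name": "carry_out", "arguments": {"dp": [[10.22, -6.98, 2.62], [10.22, -6.98, 2.62], [10.22, -6.98, 2.62], [10.22, -6.98, 2.62], [10.22, -6.98, 2.62]], "rot": [[0, 0, -71.2], [0, 0, -71.2], [0, 0, -71.2], [0, 0, -71.2], [0, 0, -71.2]], "grip": [32, 32, 32, 32, 32]}}

```text
clock: 1.23
position: [0.3417, -0.2989, 0.1959]
ee_rot: [[0.36, 0.933, 0.001], [0.933, -0.36, -0.001], [-0.0, 0.001, -1.0]]
force: [0.3, 0.2, 0.6]
finger_gap: 0.0402
grip_force: 0.0
```

```bash
cat > st.py <<'E'
from h import *
import sys
s=monitor.get_state();P=np.array(s['position']);R=np.array(s['ee_rot'])
print(s['clock'],np.round(P,4),np.round(np.degrees(np.arctan2(R[1,0],R[0,0])),1),s['finger_gap'],np.round(s['force'],1))
a=[float(v) for v in sys.argv[1:]]
for i in range(0,len(a),4):
    print(step(P,R,a[i:i+3],a[i+3])); P=np.array(a[i:i+3]);R=yawR(a[i+3])
E
python3 st.py .5452 -.0635 .13 86 .5452 -.0635 .029 86 .5624 .1866 .029 86
```

```text
1.225 [ 0.3417 -0.2989  0.1959] 68.9 0.040190034631096924 [0.3 0.2 0.6]
(array([5.86, 2.1 , 1.32]), array([  0. ,   0. , -17.1]))
(array([0.  , 0.  , 2.02]), array([0., 0., 0.]))
(array([ 5.01, -0.01,  0.  ]), array([0., 0., 0.]))
```

Call:
{"name": "carry_out", "arguments": {"dp": [[5.8, 2.1, 1.3], [5.8, 2.1, 1.3], [5.8, 2.1, 1.3], [5.8, 2.1, 1.3], [5.8, 2.1, 1.3]], "rot": [[0, 0, -17], [0, 0, -17], [0, 0, -17], [0, 0, -17], [0, 0, -17]], "grip": [32, 32, 32, 32, 32]}}

```text
clock: 1.85
position: [0.5441, -0.0692, 0.1313]
ee_rot: [[0.078, 0.997, 0.001], [0.997, -0.078, -0.0], [-0.0, 0.001, -1.0]]
force: [0.7, -1.1, 0.3]
finger_gap: 0.0283
grip_force: 0.0
```

```bash
python3 st.py .5452 -.0635 .029 86 .5624 .1866 .029 86
```

```text
1.85 [ 0.5441 -0.0692  0.1313] 85.6 0.02825179321261358 [ 0.7 -1.1  0.3]
(array([0.12, 0.01, 2.05]), array([ 0. ,  0. , -0.4]))
(array([ 5.01, -0.01,  0.  ]), array([0., 0., 0.]))
```

Call:
{"name": "carry_out", "arguments": {"dp": [[0, 0, 0.9], [0, 0, 1.7], [0, 0, 2.02], [0, 0, 2.02], [0.3, 0, 2.02]], "rot": [[0, 0, 0], [0, 0, 0], [0, 0, 0], [0, 0, 0], [0, 0, 0]], "grip": [32, 32, 32, 32, 32]}}

```text
clock: 2.48
position: [0.5447, -0.0564, 0.032]
ee_rot: [[0.079, 0.997, 0.003], [0.997, -0.079, -0.001], [-0.001, 0.003, -1.0]]
force: [0.3, 0.9, -0.2]
finger_gap: 0.0278
grip_force: 0.0
```

Call:
{"name": "carry_out", "arguments": {"dp": [[0.3, 0, 0], [0.7, 0, 0], [1.1, 0, 0], [1.6, 0, 0], [2.1, 0, 0]], "rot": [[0, 0, 0], [0, 0, 0], [0, 0, 0], [0, 0, 0], [0, 0, 0]], "grip": [32, 32, 32, 32, 32]}}

```text
clock: 3.1
position: [0.5521, 0.0505, 0.0308]
ee_rot: [[0.077, 0.997, 0.0], [0.997, -0.077, -0.0], [-0.0, 0.0, -1.0]]
force: [-0.3, -1.2, 0.6]
finger_gap: 0.0282
grip_force: 0.7
```

```bash
python3 st.py .5624 .1866 .029 86; python3 - <<'E'
from h import *
p=snapshot('wrist');save(p,'w1')
E
```

```text
3.1 [0.5521 0.0505 0.0308] 85.6 0.02819458722376985 [-0.3 -1.2  0.6]
(array([ 2.73, -0.01,  0.04]), array([ 0. ,  0. , -0.4]))
```

View pics/w1.png

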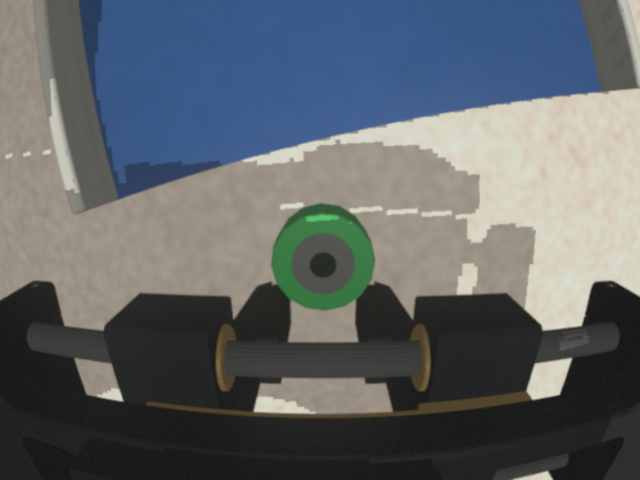

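The roller at (322,257) is nestled in the finger cradle. I'll push on into the tray.

Call:
{"name": "carry_out", "arguments": {"dp": [[0.5, 0, 0], [1.1, 0, 0], [1.7, 0, 0], [2.25, 0, 0], [2.6, 0, 0]], "rot": [[0, 0, 0], [0, 0, 0], [0, 0, 0], [0, 0, 0], [0, 0, 0]], "grip": [32, 32, 32, 32, 32]}}

```text
clock: 3.78
position: [0.5619, 0.1798, 0.0306]
ee_rot: [[0.077, 0.997, -0.0], [0.997, -0.077, -0.0], [-0.0, -0.0, -1.0]]
force: [0.7, -1.0, 0.3]
finger_gap: 0.0281
grip_force: 0.5
```

Call:
{"name": "carry_out", "arguments": {"dp": [[0, 0, 0], [-0.4, 0, 0], [-0.9, 0, -0.5], [-1.4, 0, -1.2], [-1.8, 0, -1.7]], "rot": [[0, 0, 0], [0, 0, 0], [0, 0, 0], [0, 0, 0], [0, 0, 0]], "grip": [32, 32, 32, 32, 32]}}

```text
clock: 4.4
position: [0.555, 0.0855, 0.1169]
ee_rot: [[0.08, 0.997, 0.001], [0.997, -0.08, -0.0], [-0.0, 0.001, -1.0]]
force: [0.4, -0.3, -0.3]
finger_gap: 0.0281
grip_force: 0.0
```

```bash
python3 st.py .446 -.113 .115 86 .446 -.113 .029 86 .494 .055 .029 86 .488 .17 .029 86
```

```text
4.4 [0.555  0.0855 0.1169] 85.4 0.028139124402874006 [ 0.4 -0.3 -0.3]
(array([-4.13, -1.85,  0.04]), array([ 0. ,  0. , -0.6]))
(array([0.  , 0.  , 1.72]), array([0., 0., 0.]))
(array([3.42, 0.72, 0.  ]), array([0., 0., 0.]))
(array([ 2.29, -0.28,  0.  ]), array([0., 0., 0.]))
```

Call:
{"name": "carry_out", "arguments": {"dp": [[-1.1, -0.5, 0], [-2.2, -1, 0], [-3.2, -1.5, 0], [-4.08, -1.85, 0], [-4.08, -1.85, 0]], "rot": [[0, 0, 0], [0, 0, 0], [0, 0, 0], [0, 0, 0], [0, 0, 0]], "grip": [32, 32, 32, 32, 32]}}

```text
clock: 5.03
position: [0.4452, -0.1111, 0.1157]
ee_rot: [[0.084, 0.996, -0.0], [0.996, -0.084, -0.0], [-0.0, -0.0, -1.0]]
force: [0.3, 1.4, 0.3]
finger_gap: 0.0283
grip_force: 0.0
```

```bash
python3 st.py .446 -.113 .029 86 .494 .055 .029 86 .488 .17 .029 86; python3 - <<'E'
from h import *
p=snapshot('top')
for r in nets.masks_of(p,'roller_a')[:4]:
    c=np.argwhere(r['mask']).mean(0); print(r['p'],np.round(px2w(p,c[1],c[0],.022),3))
E
```

```text
5.025 [ 0.4452 -0.1111  0.1157] 85.2 0.028310727181744103 [0.3 1.4 0.3]
(array([-0.04,  0.02,  1.73]), array([-0. ,  0. , -0.8]))
(array([3.42, 0.72, 0.  ]), array([0., 0., 0.]))
(array([ 2.29, -0.28,  0.  ]), array([0., 0., 0.]))
0.58 [ 0.636 -0.117  0.022]
0.57 [ 0.462 -0.059  0.022]
0.55 [0.56  0.203 0.022]
```

Call:
{"name": "carry_out", "arguments": {"dp": [[0, 0, 0.8], [0, 0, 1.5], [0, 0, 1.72], [0, 0, 1.72], [0.2, 0.04, 1.72]], "rot": [[0, 0, 0], [0, 0, 0], [0, 0, 0], [0, 0, 0], [0, 0, 0]], "grip": [32, 32, 32, 32, 32]}}

```text
clock: 5.75
position: [0.4506, -0.0978, 0.0306]
ee_rot: [[0.078, 0.997, 0.002], [0.997, -0.078, -0.001], [-0.001, 0.002, -1.0]]
force: [0.1, 0.4, -0.0]
finger_gap: 0.028
grip_force: 0.0
```

Call:
{"name": "carry_out", "arguments": {"dp": [[0.3, 0.07, 0], [0.7, 0.15, 0], [1.2, 0.26, 0], [1.7, 0.37, 0], [2.2, 0.48, 0]], "rot": [[0, 0, 0], [0, 0, 0], [0, 0, 0], [0, 0, 0], [0, 0, 0]], "grip": [32, 32, 32, 32, 32]}}

```text
clock: 6.38
position: [0.4828, 0.0118, 0.0303]
ee_rot: [[0.077, 0.997, 0.001], [0.997, -0.077, -0.0], [-0.0, 0.001, -1.0]]
force: [0.0, -0.7, 0.6]
finger_gap: 0.0279
grip_force: 0.3
```

```bash
python3 st.py .494 .055 .029 86 .488 .17 .029 86; python3 - <<'E'
from h import *
p=snapshot('wrist');save(p,'w2')
E
```

```text
6.375 [0.4828 0.0118 0.0303] 85.6 0.027913738634725488 [ 0.  -0.7  0.6]
(array([0.88, 0.16, 0.03]), array([ 0.1,  0. , -0.4]))
(array([ 2.29, -0.28,  0.  ]), array([0., 0., 0.]))
```

View pics/w2.png

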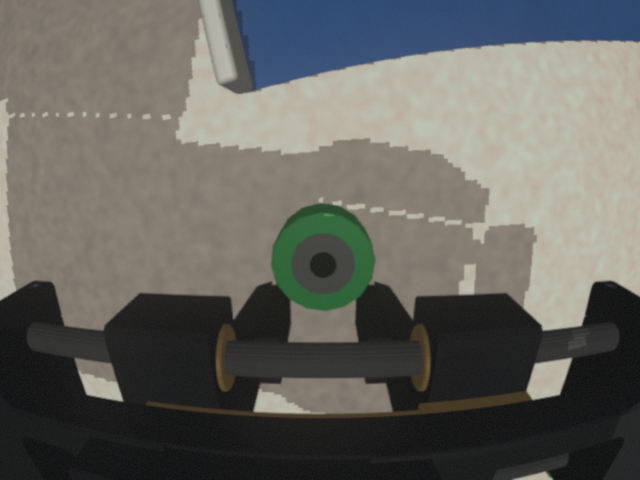

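Roller a is cradled at (322,257), and the fence end at (235,88) is clear to the left.

Call:
{"name": "carry_out", "arguments": {"dp": [[0.6, 0.14, 0], [1.2, 0.25, 0], [1.9, 0.2, 0], [2.6, 0.1, 0], [3.1, 0, 0]], "rot": [[0, 0, 0], [0, 0, 0], [0, 0, 0], [0, 0, 0], [0, 0, 0]], "grip": [32, 32, 32, 32, 32]}}

```text
clock: 7.05
position: [0.4941, 0.1665, 0.0301]
ee_rot: [[0.076, 0.997, 0.001], [0.997, -0.076, 0.0], [0.0, 0.001, -1.0]]
force: [0.3, -0.8, -0.2]
finger_gap: 0.0284
grip_force: 0.3
```

Call:
{"name": "carry_out", "arguments": {"dp": [[0, 0, 0], [-0.4, 0, 0], [-0.9, 0.2, -0.5], [-1.4, 0.4, -1.2], [-1.8, 0.6, -1.7]], "rot": [[0, 0, 0], [0, 0, 0], [0, 0, 0], [0, 0, 0], [0, 0, 0]], "grip": [32, 32, 32, 32, 32]}}

```text
clock: 7.68
position: [0.5176, 0.0708, 0.1163]
ee_rot: [[0.079, 0.997, 0.001], [0.997, -0.079, -0.0], [-0.0, 0.001, -1.0]]
force: [0.4, -0.7, -0.5]
finger_gap: 0.0283
grip_force: 0.0
```

```bash
python3 st.py .635 -.163 .115 90.4 .635 -.163 .029 90.4 .633 .1975 .029 90.4; python3 - <<'E'
from h import *
p=snapshot('top')
for r in nets.masks_of(p,'roller_a')[:4]:
    c=np.argwhere(r['mask']).mean(0); print(r['p'],np.round(px2w(p,c[1],c[0],.022),3))
E
```

```text
7.675 [0.5176 0.0708 0.1163] 85.5 0.02832317389634552 [ 0.4 -0.7 -0.5]
(array([-4.48,  2.71,  0.03]), array([ 0.1,  0. , -4.9]))
(array([0.  , 0.  , 1.72]), array([0., 0., 0.]))
(array([7.21, 0.01, 0.  ]), array([0., 0., 0.]))
0.65 [ 0.635 -0.116  0.022]
0.41 [ 0.422 -0.405  0.022]
```

Call:
{"name": "carry_out", "arguments": {"dp": [[-0.9, 0.55, 0], [-1.9, 1.15, 0], [-2.9, 1.75, 0], [-3.8, 2.3, 0], [-4.45, 2.71, 0]], "rot": [[0, 0, -1], [0, 0, -2], [0, 0, -3], [0, 0, -4], [0, 0, -4.7]], "grip": [32, 32, 32, 32, 32]}}

```text
clock: 8.4
position: [0.6352, -0.1614, 0.1131]
ee_rot: [[-0.004, 1.0, -0.001], [1.0, 0.004, 0.001], [0.001, -0.001, -1.0]]
force: [0.2, 0.4, -0.1]
finger_gap: 0.0282
grip_force: 0.0
```

Call:
{"name": "carry_out", "arguments": {"dp": [[0, 0, 0]], "rot": [[0, 0, 0]], "grip": [32]}}

```text
clock: 8.52
position: [0.6351, -0.1616, 0.1128]
ee_rot: [[-0.002, 1.0, -0.001], [1.0, 0.002, 0.001], [0.001, -0.001, -1.0]]
force: [0.3, -0.1, 0.6]
finger_gap: 0.0284
grip_force: 0.0
```

```bash
python3 st.py .635 -.163 .029 90.4 .633 .1975 .029 90.4; python3 - <<'E'
from h import *
p=snapshot('wrist');save(p,'w3')
E
```

```text
8.525 [ 0.6351 -0.1616  0.1128] 90.1 0.02837464762565656 [ 0.3 -0.1  0.6]
(array([-0.03,  0.  ,  1.68]), array([-0.1, -0. , -0.3]))
(array([7.21, 0.01, 0.  ]), array([0., 0., 0.]))
```

View pics/w3.png

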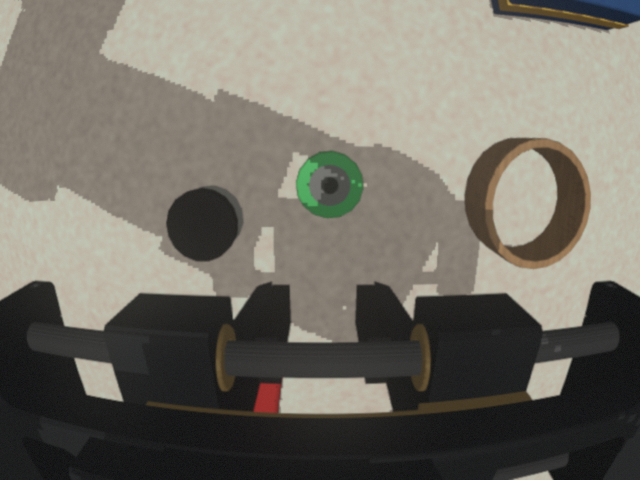

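The roller at (330,184) is dead ahead. The tin at (203,222) and the tape at (535,200) are clear, and the knife lies just behind, so I'll descend slightly forward.

Call:
{"name": "carry_out", "arguments": {"dp": [[0.12, 0.03, 0.8], [0.12, 0.03, 1.5], [0.12, 0.03, 1.66], [0.12, 0.03, 1.66], [0.3, 0.03, 1.66]], "rot": [[0, 0, 0], [0, 0, 0], [0, 0, 0], [0, 0, 0], [0, 0, 0]], "grip": [32, 32, 32, 32, 32]}}

```text
clock: 9.2
position: [0.6371, -0.1448, 0.0331]
ee_rot: [[-0.004, 1.0, 0.002], [1.0, 0.004, -0.001], [-0.001, 0.002, -1.0]]
force: [-0.7, 0.4, 0.2]
finger_gap: 0.0281
grip_force: 0.0
```

Call:
{"name": "carry_out", "arguments": {"dp": [[0.3, 0, 0], [0.7, 0, 0], [1.2, 0, 0], [1.7, 0, 0], [2.2, 0, 0]], "rot": [[0, 0, 0], [0, 0, 0], [0, 0, 0], [0, 0, 0], [0, 0, 0]], "grip": [32, 32, 32, 32, 32]}}

```text
clock: 9.82
position: [0.636, -0.0325, 0.0318]
ee_rot: [[-0.005, 1.0, 0.0], [1.0, 0.005, 0.0], [0.0, 0.0, -1.0]]
force: [0.4, -0.6, 1.8]
finger_gap: 0.0283
grip_force: 0.6
```

Call:
{"name": "carry_out", "arguments": {"dp": [[0.5, 0, 0], [1.0, 0, 0], [1.5, 0, 0], [2.0, 0, 0], [2.5, 0, 0]], "rot": [[0, 0, 0], [0, 0, 0], [0, 0, 0], [0, 0, 0], [0, 0, 0]], "grip": [32, 32, 32, 32, 32]}}

```text
clock: 10.45
position: [0.6351, 0.0925, 0.0317]
ee_rot: [[-0.005, 1.0, -0.0], [1.0, 0.005, -0.0], [-0.0, -0.0, -1.0]]
force: [0.1, -1.0, 0.9]
finger_gap: 0.0284
grip_force: 0.6
```

```bash
python3 st.py .633 .1975 .029 90.4; python3 - <<'E'
from h import *
p=snapshot('wrist');save(p,'w4')
E
```

```text
10.45 [0.6351 0.0925 0.0317] 90.3 0.028416933412707235 [ 0.1 -1.   0.9]
(array([ 2.1 , -0.03,  0.05]), array([-0. ,  0. , -0.1]))
```

View pics/w4.png

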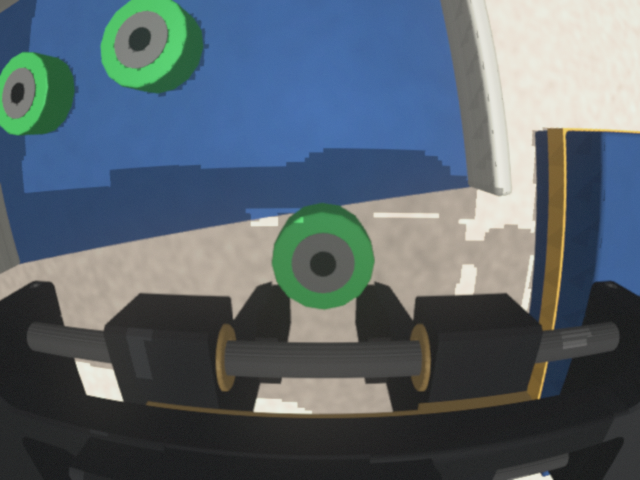

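The roller is cradled, both others sit in the tray at (140,40) and (18,92), and the carton at (600,250) is outside the fingers' path. This is the last stretch.

Call:
{"name": "carry_out", "arguments": {"dp": [[0.5, 0, 0], [0.95, 0, 0], [1.4, 0, 0], [1.75, 0, 0], [1.95, 0, 0]], "rot": [[0, 0, 0], [0, 0, 0], [0, 0, 0], [0, 0, 0], [0, 0, 0]], "grip": [32, 32, 32, 32, 32]}}

```text
clock: 11.12
position: [0.635, 0.1888, 0.0315]
ee_rot: [[-0.005, 1.0, -0.0], [1.0, 0.005, -0.0], [-0.0, -0.0, -1.0]]
force: [1.0, 0.1, 0.6]
finger_gap: 0.0281
grip_force: 0.3
```

Call:
{"name": "carry_out", "arguments": {"dp": [[0, 0, 0], [-0.4, 0, 0], [-0.9, 0, -0.5], [-1.6, -0.2, -1.4], [-2.4, -0.4, -2.4]], "rot": [[0, 0, 0], [0, 0, 0], [0, 0, 0], [0, 0, 0], [0, 0, 0]], "grip": [32, 32, 32, 32, 32]}}

```text
clock: 11.75
position: [0.6153, 0.0661, 0.1507]
ee_rot: [[-0.003, 1.0, -0.001], [1.0, 0.003, -0.0], [-0.0, -0.001, -1.0]]
force: [0.7, -0.7, 0.4]
finger_gap: 0.0286
grip_force: 0.0
```

Call:
{"name": "carry_out", "arguments": {"dp": [[-1, 0, -0.5], [-2, 0, -1], [-3, 0, -1.5], [-4, 0, -1.5], [-5, 0, -1.5]], "rot": [[0, 0, 0], [0, 0, 0], [0, 0, 0], [0, 0, 0], [0, 0, 0]], "grip": [32, 32, 32, 32, 32]}}

```text
clock: 12.38
position: [0.6159, -0.1846, 0.2252]
ee_rot: [[-0.002, 1.0, 0.0], [1.0, 0.002, -0.0], [-0.0, 0.0, -1.0]]
force: [0.5, 0.5, 0.3]
finger_gap: 0.0282
grip_force: 0.0
```

```bash
python3 st.py; python3 - <<'E'
from h import *
p=snapshot('top');save(p,'top2')
o=np.array([.5776,.126]);X=np.array([-.157,.987]);Y=np.array([-.987,-.157])
for r in nets.masks_of(p,'roller_a')[:4]:
    c=np.argwhere(r['mask']).mean(0);w=px2w(p,c[1],c[0],.022);d=w[:2]-o; print(r['p'],np.round(w,3),'depth',d@X,'lat',d@Y)
E
```

```text
12.375 [ 0.6159 -0.1846  0.2252] 90.1 0.028193815179494604 [0.5 0.5 0.3]
0.89 [0.561 0.202 0.022] depth 0.07789338935153677 lat 0.003941617942131749
0.67 [0.493 0.193 0.022] depth 0.0792727844795692 lat 0.07310959961104
0.62 [0.631 0.211 0.022] depth 0.07559540033128057 lat -0.06619266278479816
```

View pics/top2.png

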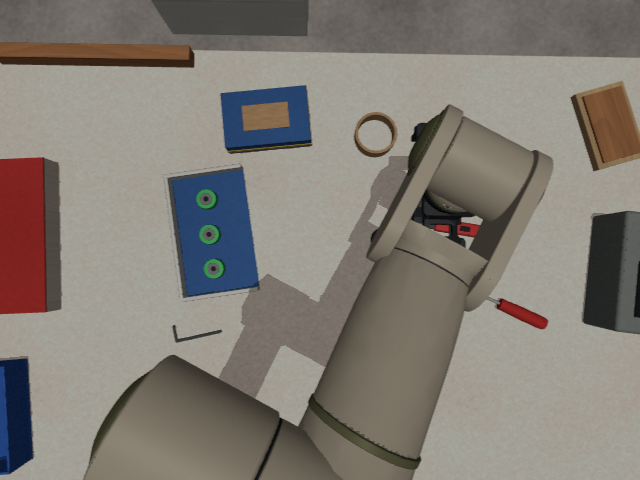

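All three rollers lie inside the tray at (206,199), (209,234) and (214,269). The visible bystanders haven't moved, and the arm is clear.

```bash
python3 -c "
from rig import workorder;print(workorder.job_done())"
```

```text
the job is handed in; nothing more can be done
None
```

All three rollers were pushed along the bench into the scrap tray and lie flat, about 75–80 mm in from the mouth, and I handed the job in at about 12 s. The tape roll, carton and hex key show no movement in the final top view; the arm hid the tin, bottle and part of the knife and screwdriver, but no contact showed in the forces.

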